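Lay out a test-hose connection in make-up order

ROBOT

A 6-joint arm with a two-finger parallel gripper is mounted at the origin on a cart in front of the work surface, level with it; the furniture and walls round the work are solid. World frame = base frame: x ahead of the robot, y to its left, z up, the work surface at z = 0. Lengths are in mm, angles in rad, forces in N, time in s.
With the tool pointing down it reaches from about 350 to 875 mm from the base axis. Payload 4.2 kg.
Tool frame: the origin (TCP) lies midway between the tips of the shut fingers; the grasp point (between the pads) lies 19 mm behind it (arm.grasp_offset is the distance from the TCP to the grasp point, in mm); z points along the fingers, y is the line along which they close (so a half turn about z gives the same grasp; the last joint's range is limited). The gripper opens to 85 mm and grips with 20 to 120 N. Pads are 22 mm wide; open, the fingers measure 114 mm over their backs; the gripper's body (76 mm by 85 mm) begins 54 mm behind the grasp point. The pads swing forward as they close: fully open they stand 13 mm farther back than shut.
Start: joints at [1.435, 0.385, 0.008, 0, -1.194, -0.259], TCP at [240.356, 576.912, 231.312] pointing down, gripper open.
Joint ranges: [-3.14, 3.14], [-1.21, 2.06], [-1.07, 1.41], [-3.16, 2.05], [-2.99, -0.16], [-3.1, 3.1]. Speed limits (rad/s): [2.79, 2.79, 3.14, 3.14, 3.14, 3.14].

INTERFACE

Orientations are given as a unit quaternion [x, y, z, w].
In Python, from bench import arm gives the robot as it stands. The module is installed in compiled form; this text tells all that it offers.
- The arm moves only by the tool servo_tool, never from a script. Its argument "increments" is a list of rows, each a list of 7 numbers: the opening, from 0 (shut) to 1 (fully open), then the shift along the tool's x, y, z in m, then the turn, a rotation vector about the tool's x, y, z in degrees. In form: [[grip, x, y, z, ax, ay, az], ...]. A call has 1 to 12 rows; each row is the pose to reach, as a shift and turn from the pose commanded when the call began, along the tool's axes at that moment; what a row does not reach only later rows make up. A row lasts 1/8 s, in which the tool goes at most 62.5 mm and 10.7 degrees, less where a joint would pass 70% of its speed; a pose out of reach is approached as far as the arm can. A call with a gripper value outside its range is refused whole. The fingers move at their own pace and stop on an object; the grip force is fixed at half the most. Time passes only in rows, so rows that repeat a pose let the fingers close. It gives the time, the measured TCP pose, the force, the opening and the grip force at its end, in the units of the state.
- arm.read_state(): the state, without advancing time (a new reading comes with each control period).
- arm.get_image(name): name is "scene" or "top"; returns a dict with "color" (480x640x3 uint8, red, green, blue), "fx", "fy", "cx", "cy" (pixels), "rvec" (rotation vector, rad) and "tvec" (3), from world to camera coordinates, as OpenCV has them. Camera axes: x right, y down, z forward; pixel columns grow to the right and rows downward; lengths in mm; the calibration is good to about 2 mm. A picture is of the moment at which its call begins. There is no depth.
- arm.job_done(): hands the job in; it is judged then, once.
Trained networks look in the newest picture that a camera, given by its name, has taken for a name from the list of things; names that differ only in an ending like _2 or _b are one class to them, and where a whole thing is asked for, a point or a joint stands for the part that bears it (a point fixed in the world has none). Each returns a list of dicts, best first, with "p" (0 to 1); they miss things now and then, are a little off and sometimes report something else, mostly with a low value. They report only what shows in the picture. A call takes as long as a camera call.
- arm.look_for(camera, thing): "box" ([centre column, centre row, width, height] in pixels, round what is visible of it).
- arm.spot_point(camera, thing): "centre" ([column, row] in pixels: a listed point, or the origin of a listed thing).
The state is a dict: "clock": time; "joints": joint angles; "joint_vel": joint speeds; "joint_efforts": joint torques, N m; "position": TCP position; "ee_rot": TCP orientation; "contact_force": force on the tool from outside, world axes, zero at the start; "wrist_torque": the same for the moment, N m; "gripper_width": finger opening in mm; "grasp_force": force on a finger pad.
Only numpy, scipy, OpenCV 4.12 (cv2) and the standard library are available. Lean on these libraries where they do the work, as an engineer would, in place of code of your own. Each camera call takes 0.05 s, during which the arm holds its last target. There are 200 camera calls.

TASK

Lay out the parts of the test-hose connection in the steel tray in the order they will be screwed together, standing upright in one straight row along the tray's middle line, between the roll of thread tape and the round brass sleeve that already lie at its two ends: the pale union in the centre of the tray, the brass double-ended adaptor midway between the union and the tape roll, and the brass hose barb midway between the union and the sleeve. Slip the steel ferrule down over the barb's stem until it rests on the hexagon, and put the white dust cap fully down over the union's open top. Leave the tape roll and the sleeve where they are.

Things in the scene. Friction and masses are not known exactly. Their poses are not given: they have to be found in the camera images.
- tray: Shallow grey steel tray, 191 x 291 mm, walls 25 mm high, 2 mm thick, floor 2 mm thick; fixed. Origin: centre of its underside, z up, y along its long side (points away from the robot, within 20 degrees). Middle line: x = 0. Tape roll and sleeve lie on it at y = -112 and +112 mm (either way round), so the adaptor and barb belong at y = 56 mm either side of the centre.
- tape_roll: Roll of white thread seal tape on a blue spool, lying flat in the tray at one end of the middle line; 54 mm across, 15 mm high. Origin at the centre of its underside. Stays where it is.
- sleeve: Plain round brass sleeve, no hexagon, standing in the tray at the other end of the middle line; 28 mm across, 20 mm high. Origin at the centre of its underside. Stays where it is.
- adaptor: Brass double-ended threaded adaptor standing upright on the desk: lower thread 20 mm across up to z = 14 mm, hexagon from z = 14 to 24 mm (27 mm across flats, 31 mm across corners), thinner upper thread 13 mm across up to z = 36 mm. Origin at the centre of its foot, z up; one pair of hexagon flats faces along its x axis, the others at 60 degree steps. About 60 g.
- union: Pale plated union, the tallest part, standing upright: lower thread 16 mm across up to z = 12 mm, hexagon from z = 12 to 21 mm (22 mm across flats along its x axis, 25 mm across corners), then a round open-topped body 20 mm across up to z = 45 mm. Narrow foot, so it can tip. Origin at the centre of its foot, z up. About 60 g.
- barb: Brass hose barb standing upright: hexagon base from z = 0 to 18 mm (24 mm across flats along its x axis, 27 mm across corners), then a ribbed stem 12 mm across up to z = 41 mm. Origin at the centre of its foot, z up. About 60 g.
- ferrule: Bright steel ferrule, a short tube standing on end: 26 mm outside, 19 mm bore right through, 20 mm high. Origin at the centre of its lower end, z along its axis. About 30 g. Seated on the barb its lower end is 18 mm above the barb's foot.
- dust_cap: White ribbed plastic dust cap standing open side down: 31 mm outside, 24 mm high, closed on top, bore 25 mm across and 20 mm deep from below. Origin at the centre of its lower (open) end, z up. About 15 g. Seated on the union its lower end is 25 mm above the union's foot.

How it is judged (in metres and radians):
At the end, for the whole second after the job is handed in: Union at tray centre, adaptor 56 mm from it towards the tape roll, barb 56 mm towards the sleeve: upright on the tray floor, within 15 mm along and across. Ferrule seated over barb, cap over union (axes within 7 mm, height within 5 mm). Tape and sleeve within 15 mm of start. All at rest (x of adaptor in the frame of tray between -0.015 and 0.015 m and z of each of adaptor, union, barb in the frame of tray below 0.008 m and angle between each of adaptor, union, barb, ferrule, dust_cap's own z axis and vertical below 0.15 rad and x of union in the frame of tray between -0.015 and 0.015 m and x of barb in the frame of tray between -0.015 and 0.015 m and y of union in the frame of tray between -0.015 and 0.015 m and (y of adaptor in the frame of tray between 0.041 and 0.071 m or y of adaptor in the frame of tray between -0.071 and -0.041 m) and horizontal distance between adaptor and tape_roll below 0.085 m and (y of barb in the frame of tray between 0.041 and 0.071 m or y of barb in the frame of tray between -0.071 and -0.041 m) and horizontal distance between barb and sleeve below 0.085 m and horizontal distance between ferrule and barb below 0.007 m and z of ferrule in the frame of barb between 0.013 and 0.023 m and horizontal distance between dust_cap and union below 0.007 m and z of dust_cap in the frame of union between 0.02 and 0.03 m and distance of each of tape_roll, sleeve from where it was at the start of the episode below 0.015 m and linear speed of each of adaptor, union, barb, ferrule, dust_cap below 0.02 m/s); the robot touches nothing.
It fails at once if the tape roll is pushed or lifted out of its place (distance of tape_roll from where it was at the start of the episode above 0.02 m).
It fails at once if the brass sleeve is pushed or lifted out of its place (distance of sleeve from where it was at the start of the episode above 0.02 m).
It also fails if it takes over 128 s, if anything falls off the work surface, if the arm or the gripper's body presses on something with over 40 N, if the wrist force passes 120 N, or if a joint passes its speed limit or range.

## Working session

There is one attempt and no reset: what is moved stays moved. The work goes in short steps, Python scripts to look and compute and a tool call to move; the robot and the scene stay as the last step left them, time stands still between calls to the robot, and variables do not carry over. Pictures are saved under pics/ and viewed, at most 14 in all, crops included, and the job is handed in when it is done.

Besides the shell and the picture viewer there is one more tool, called after "Emit:" as name(argument=value, ...) on one line, values as JSON. servo_tool: Moves the arm, as the interface text tells. Its arguments: {"type":"object","properties":{"increments":{"type":"array","items":{"type":"array","items":{"type":"number"}}}},"required":["increments"]}

```bash
mkdir -p pics; cat > h.py <<'E'
import numpy as np, cv2
from bench import arm
from scipy.spatial.transform import Rotation as R
def cam(n):
    im=arm.get_image(n); K=np.array([[im['fx'],0,im['cx']],[0,im['fy'],im['cy']],[0,0,1.]])
    return im['color'],K,cv2.Rodrigues(np.array(im['rvec'],float))[0],np.array(im['tvec'],float).ravel()
def ray(px,z,K,Rm,t):
    d=Rm.T@np.linalg.inv(K)@np.array([px[0],px[1],1.]); c=-Rm.T@t
    return c+d*(z-c[2])/d[2]
def proj(P,K,Rm,t):
    q=Rm@np.array(P,float)+t; q=K@q; return q[:2]/q[2]
E
python3 - <<'E'
from h import *
for n in('top','scene'):
    c,K,Rm,t=cam(n); cv2.imwrite(f'pics/{n}0.png',c[:,:,::-1]); print(n,'cam',(-Rm.T@t).round(),K[0,0])
    for o in 'tray tape_roll sleeve adaptor union barb ferrule dust_cap'.split():
        for d in arm.spot_point(n,o)[:2]: print(o,round(d['p'],2),np.round(d['centre'],1),ray(d['centre'],0,K,Rm,t)[:2].round(1))
        for d in arm.look_for(n,o)[:1]: print('   box',round(d['p'],2),np.round(d['box'],1))
print(arm.read_state())
E
```

```text
top cam [ 322.   37. 1566.] 613.578642202255
tray 0.87 [315.2 248.3] [541.7  14. ]
   box 0.88 [313.6 246.9  85.6 118.4]
tape_roll 0.74 [322.  290.4] [433.1  -2.1]
tape_roll 0.17 [178.9 266. ] [499.1 363.4]
   box 0.7 [322.  289.5  20.8  21.7]
sleeve 0.42 [307.2 203.9] [658.6  33.6]
sleeve 0.29 [417.  249.9] [ 535.1 -248.6]
   box 0.59 [308.1 202.6   7.6  15.7]
adaptor 0.52 [448.3 284.9] [ 444.  -325.7]
   box 0.6 [449.8 285.7  11.1  11.2]
union 0.56 [417.8 249. ] [ 537.5 -250.8]
   box 0.4 [418.4 248.2   6.7  10.3]
barb 0.41 [178.9 265.9] [499.4 363.4]
ferrule 0.54 [208.2 250.7] [538.  289.1]
dust_cap 0.45 [220.3 291.8] [432.1 256.8]
   box 0.71 [314.6 246.7  84.5 112.8]
scene cam [ -76. -478.  476.] 433.0080288026953
tray 0.68 [434.8 303.1] [ 549.7 -244.9]
tray 0.62 [325.3 257.9] [542.3   3.8]
   box 0.94 [318.6 259.4 152.4  95.1]
tape_roll 0.85 [285.3 279.1] [429.2  13. ]
   box 0.91 [288.1 275.8  27.5  16.1]
sleeve 0.71 [346.6 235.6] [652.4  28.7]
   box 0.41 [349.4 230.2  13.5   8.3]
adaptor 0.79 [447.7 355.1] [ 441.1 -320. ]
   box 0.66 [453.6 348.4  18.4  25.3]
union 0.8 [434.
[... 313 characters left out ...]
joints': array([ 1.43462712e+00,  3.84714463e-01,  7.88744479e-03, -1.53280979e-05,
       -1.19400342e+00, -2.58608874e-01]), 'joint_vel': array([-0.00109061, -0.00041074,  0.00081282,  0.00077859,  0.0011445 ,
        0.00046566]), 'joint_efforts': array([ 9.70814617e-04, -3.92077911e+01,  1.88623971e+01,  4.19086754e+00,
       -1.92535767e-04, -5.54988109e-07]), 'position': array([240.33571754, 576.91303064, 231.29613629]), 'ee_rot': array([ 9.80581401e-01, -1.96112506e-01, -6.06949983e-06,  1.74600519e-05]), 'contact_force': array([-0.05509314, -0.14975638,  0.13515042]), 'wrist_torque': array([0.00122842, 0.00888205, 0.06219443]), 'grasp_force': 0.0, 'gripper_width': 85.38463161409487}
```

```bash
python3 - <<'E'
import cv2,numpy as np
a=cv2.imread('pics/top0.png');b=cv2.imread('pics/scene0.png')
A=cv2.resize(a[185:325,160:470],None,fx=2.58,fy=2.58,interpolation=3)[:, :800]
cv2.imwrite('pics/ta.png',A)
cv2.imwrite('pics/sa.png',cv2.resize(b[190:380,180:480],None,fx=2.66,fy=2.66,interpolation=3))
E
```

```text
(no output)
```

View pics/ta.png

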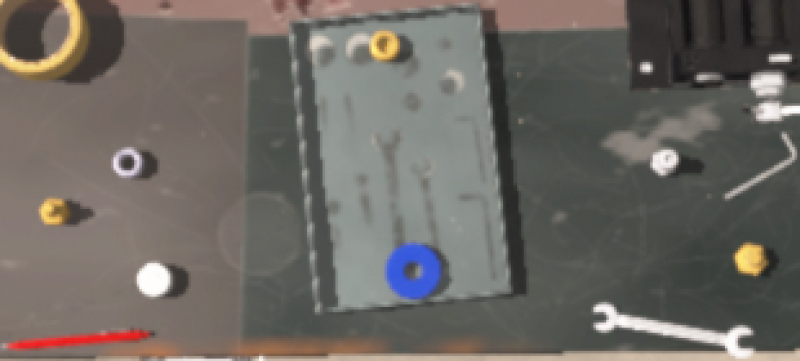

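View pics/sa.png

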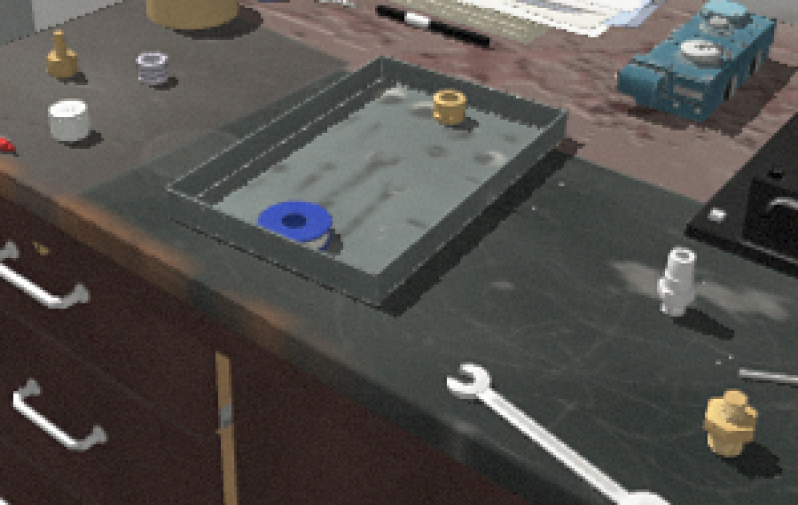

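The tape roll is at the near end (top crop about 413,270) and the sleeve is at the far end (385,45). The barb, ferrule and cap are on the left, and the union and adaptor are on the right. Next I'll fit silhouettes to get precise positions.

```bash
cat > fit.py <<'E'
from h import *
from scipy.optimize import least_squares
PR={'adaptor':[(20,0,14),(29,14,24),(13,24,36)],'union':[(16,0,12),(23.5,12,21),(20,21,45)],'barb':[(25.5,0,18),(12,18,41)],
 'ferrule':[(26,0,20)],'dust_cap':[(31,0,24)],'tape_roll':[(54,0,15)],'sleeve':[(28,0,20)]}
def cmask(c,o):
    h,s,v=cv2.split(cv2.cvtColor(c,cv2.COLOR_RGB2HSV).astype(int))
    if o in('adaptor','barb','sleeve'): return (h>12)&(h<32)&(s>85)&(v>70)
    if o=='tape_roll': return (h>105)&(h<130)&(s>120)
    return (v>125)&(s<90)
def model(o,x,y,z0,cm,c0,w,S=6):
    _,K,Rm,t=cm; m=np.zeros((2*w*S,2*w*S),np.uint8); a=np.linspace(0,2*np.pi,40)
    for d,l,u in PR[o]:
        p=np.array([(proj([x+d/2*np.cos(q),y+d/2*np.sin(q),z0+zz],K,Rm,t)-c0+w+.5)*S for q in a for zz in(l,u)])
        cv2.fillConvexPoly(m,cv2.convexHull(p.astype(np.int32)),1)
    ys,xs=np.nonzero(m); return np.array([xs.mean(),ys.mean()])/S-.5-w+c0, len(xs)/S/S
def meas(o,guess,z0,cm,w=16):
    c=cm[0]; g=np.array([*guess,z0+10.]); c0=proj(g,*cm[1:]).round(); 
    x0,y0=(c0-w).astype(int); m=cmask(c[y0:y0+2*w,x0:x0+2*w],o).astype(np.uint8)
    n,l,st,ce=cv2.connectedComponentsWithStats(m,connectivity=8)
    ok=[i for i in range(1,n) if st[i,4]>12]
    i=min(ok,key=lambda i:np.hypot(*(ce[i]-w)))
    if o in('tape_roll','sleeve','ferrule'): # fill bore
        k=(l==i).astype(np.uint8); cs,_=cv2.findContours(k,0,2); cv2.drawContours(k,cs,-1,1,-1); M=cv2.moments(k,True); return np.array([M['m10'],M['m01']])/M['m00']+[x0,y0],M['m00']
    return ce[i]+[x0,y0],st[i,4]
def fit(o,guess,z0,cms,w=16):
    ps=[]
    for cm in cms:
        try: pm,A=meas(o,guess,z0,cm,w)
        except ValueError: print(o,'no blob');ps.append(None);continue
        c0=pm.round()
        f=lambda q:model(o,q[0],q[1],z0,cm,c0,w*2)[0]-pm
        q=np.array(guess,float)
        for _ in range(4):
            J=np.c_[(f(q+[4,0])-f(q-[4,0]))/8,(f(q+[0,4])-f(q-[0,4]))/8]; q=q-np.linalg.solve(J,f(q))
        ps.append(q); print(o,q.round(1),'area img/model',A,round(model(o,*q,z0,cm,c0,w*2)[1]))
    return ps
E
python3 - <<'E'
from fit import *
cms=[cam('top'),cam('scene')]
r={}
for o,g,z in [('adaptor',(442,-322),0),('union',(538,-250),0),('barb',(492,358),0),('ferrule',(540,290),0),('dust_cap',(430,253),0),('tape_roll',(431,4),2),('sleeve',(655,30),2)]:
    r[o]=fit(o,g,z,cms,24 if o=='tape_roll' else 16)
for i in 0,1:
    d=r['sleeve'][i]-r['tape_roll'][i]; print(np.hypot(*d),np.degrees(np.arctan2(d[1],d[0])),(r['sleeve'][i]+r['tape_roll'][i])/2)
E
```

```text
adaptor [ 442.1 -327.1] area img/model 139 117
adaptor [ 442.4 -326.7] area img/model 368 395
union [ 553.5 -239.5] area img/model 274 86
union [ 533.9 -247.1] area img/model 225 311
barb [496.3 356.7] area img/model 104 98
barb [495.2 354. ] area img/model 131 148
ferrule [526.9 297.8] area img/model 549.0 101
ferrule [556.1 299.9] area img/model 52.0 117
dust_cap [437.1 269.8] area img/model 577 141
dust_cap [429.  258.1] area img/model 213 213
tape_roll [434.2   3.2] area img/model 363.0 369
tape_roll [444.   10.7] area img/model 300.0 513
sleeve [659.1  29.7] area img/model 119.0 111
sleeve [659.4  29. ] area img/model 136.0 148
226.48910335933095 6.718621471301802 [546.67945182  16.41854755]
216.14822228935373 4.85305251402348 [551.70796163  19.8447357 ]
```

```bash
sed -i "s/return (v>125)&(s<90)/return (v>VT)\&(s<90)/; s/^def cmask/VT=125\ndef cmask/" fit.py
python3 - <<'E'
import fit
from fit import *
cms=[cam('top'),cam('scene')]
for vt in (100,140,160,180):
    fit.VT=vt;print(vt)
    for o,g in [('union',(537,-250)),('ferrule',(541,290)),('dust_cap',(430,254))]: fit.fit(o,g,0,cms,16)
E
```

```text
100Traceback (most recent call last):
  File "<stdin>", line 6, in <module>
AttributeError: 'function' object has no attribute 'fit'
```

```bash
python3 - <<'E'
import fit as F
cms=[F.cam('top'),F.cam('scene')]
for vt in (100,140,160,180):
    F.VT=vt;print(vt)
    for o,g in [('union',(537,-250)),('ferrule',(541,290)),('dust_cap',(430,254))]: F.fit(o,g,0,cms,12)
s=F.arm.read_state(); print(s['clock'],F.R.from_quat(s['ee_rot']).as_matrix().round(3))
E
```

```text
100
union [ 548.2 -239.9] area img/model 224 86
union [ 529.3 -248.5] area img/model 286 314
ferrule [542.  293.9] area img/model 529.0 100
ferrule [539.  296.2] area img/model 497.0 120
dust_cap [432.8 257.6] area img/model 496 140
dust_cap [430.9 258.8] area img/model 484 210
140
union [ 542.5 -238.6] area img/model 119 86
union [ 533.1 -241.7] area img/model 66 307
ferrule [544.6 286.6] area img/model 116.0 100
ferrule [556.  299.4] area img/model 48.0 117
dust_cap [428.5 258.8] area img/model 160 140
dust_cap [431.7 264.4] area img/model 144 210
160
union [ 539.  -244.3] area img/model 79 86
union [ 531.7 -240.7] area img/model 42 309
ferrule [544.6 286.2] area img/model 95.0 100
ferrule [556.  299.8] area img/model 45.0 117
dust_cap [428.5 258.1] area img/model 145 140
dust_cap [440.8 274.3] area img/model 74 203
180
union [ 539.4 -244.7] area img/model 70 87
union [ 531.6 -240.7] area img/model 28 310
ferrule [544.2 286.3] area img/model 85.0 100
ferrule no blob
dust_cap [428.3 258.2] area img/model 136 140
dust_cap [440.3 274.4] area img/model 67 205
2.0 [[ 0.923 -0.385  0.   ]
 [-0.385 -0.923 -0.   ]
 [ 0.     0.    -1.   ]]
```

Emit:
servo_tool(increments=[[0.6,0.321,0.106,0.131,0,0,-29.3],[0.6,0.321,0.106,0.131,0,0,-29.3],[0.6,0.321,0.106,0.131,0,0,-29.3],[0.6,0.321,0.106,0.131,0,0,-29.3],[0.6,0.321,0.106,0.131,0,0,-29.3],[0.6,0.321,0.106,0.131,0,0,-29.3],[0.6,0.321,0.106,0.131,0,0,-29.3],[0.6,0.321,0.106,0.131,0,0,-29.3],[0.6,0.321,0.106,0.131,0,0,-29.3]])

```text
clock: 3.12
position: [495.5, 356.8, 101.1]
ee_rot: [0.998, 0.059, 0.001, -0.001]
contact_force: [-0.7, -0.2, 0.7]
gripper_width: 50.8
grasp_force: 0.0
```

Emit:
servo_tool(increments=[[0.6,0,0,0,0,0,-90],[0.6,0,0,0,0,0,-90],[0.6,0,0,0,0,0,-90],[0.6,0,0,0,0,0,-90],[0.6,0,0,0,0,0,-90],[0.6,0,0,0,0,0,-90],[0.6,0,0,0,0,0,-90],[0.6,0,0,0,0,0,-90],[0.6,0,0,0.05,0,0,-90],[0.6,0,0,0.08,0,0,-90],[0.6,0,0,0.096,0,0,-90],[0.6,0,0,0.096,0,0,-90]])

```text
clock: 4.62
position: [495.4, 356.0, 3.9]
ee_rot: [0.664, 0.748, -0.001, 0.0]
contact_force: [-0.2, -0.7, 0.1]
gripper_width: 51.0
grasp_force: 0.0
```

```bash
python3 - <<'E'
from h import *
for n in('top','scene'):
    c,K,Rm,t=cam(n); p=proj([496,356,20],K,Rm,t).astype(int); im=c[max(p[1]-40,0):p[1]+40,p[0]-50:p[0]+50,::-1]
    cv2.imwrite(f'pics/b_{n}.png',cv2.resize(im,(400,320),interpolation=3))
a=np.hstack([cv2.imread('pics/b_top.png'),cv2.imread('pics/b_scene.png')]);cv2.imwrite('pics/b.png',a)
E
```

```text
(no output)
```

View pics/b.png

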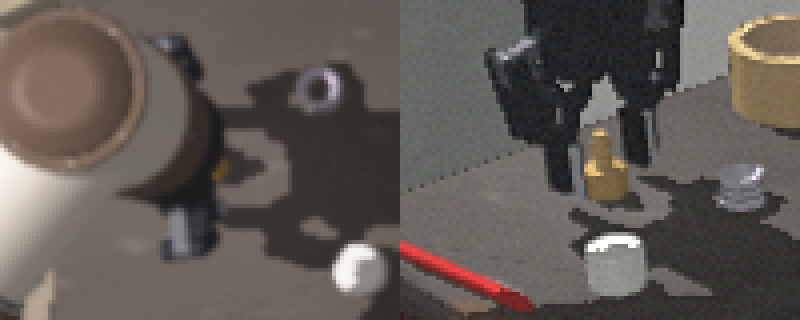

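The right half shows the barb (about 605,175) standing between the open fingers, with the grey pads reaching down to the tips. I'll close here, then regrasp at 90° to centre it.

Emit:
servo_tool(increments=[[0,0,0,0,0,0,0],[0,0,0,0,0,0,0],[0,0,0,0,0,0,0],[0,0,0,0,0,0,0],[0,0,0,0,0,0,0]])

```text
clock: 5.35
position: [496.6, 356.3, 6.0]
ee_rot: [0.665, 0.747, 0.001, 0.0]
contact_force: [-2.0, -0.9, 6.0]
gripper_width: 22.2
grasp_force: 58.6
```

Emit:
servo_tool(increments=[[0.6,0,0,0,0,0,0],[0.6,0,0,0,0,0,0],[0.6,0,0,0,0,0,90],[0.6,0,0,0,0,0,90],[0.6,0,0,0,0,0,90],[0.6,0,0,0,0,0,90],[0.6,0,0,0,0,0,90],[0.6,0,0,0,0,0,90],[0.6,0,0,0,0,0,90],[0.6,0,0,0,0,0,90],[0.6,0,0,0,0,0,90],[0.6,0,0,0,0,0,90]])

```text
clock: 6.85
position: [495.8, 355.4, 4.0]
ee_rot: [0.998, 0.059, -0.0, 0.0]
contact_force: [-0.7, 0.1, 0.1]
gripper_width: 51.4
grasp_force: 0.0
```

Emit:
servo_tool(increments=[[0,0,0,0,0,0,0],[0,0,0,0,0,0,0],[0,0,0,0,0,0,0],[0,0,0,0,0,0,0],[0,0,0,0,0,0,0]])

```text
clock: 7.48
position: [496.1, 355.7, 4.6]
ee_rot: [0.998, 0.058, 0.0, -0.0]
contact_force: [0.3, 0.2, 3.0]
gripper_width: 23.1
grasp_force: 58.8
```

Emit:
servo_tool(increments=[[0,0,0,-0.05,0,0,0],[0,0,0,-0.09,0,0,0],[0,0.066,0.3435,-0.09,0,0,0],[0,0.066,0.3435,-0.09,0,0,0],[0,0.066,0.3435,-0.09,0,0,0],[0,0.066,0.3435,-0.09,0,0,0],[0,0.066,0.3435,-0.09,0,0,0],[0,0.066,0.3435,-0.09,0,0,0],[0,0.066,0.3435,-0.09,0,0,0],[0,0.066,0.3435,-0.09,0,0,0],[0,0.066,0.3435,-0.09,0,0,0]])

```text
clock: 8.85
position: [601.0, 23.2, 94.2]
ee_rot: [0.998, 0.059, -0.0, -0.0]
contact_force: [-0.4, 0.1, -0.6]
gripper_width: 23.3
grasp_force: 59.1
```

```bash
python3 - <<'E'
from fit import *
from h import *
a=[]
for n in('top','scene'):
    cm=cam(n);c,K,Rm,t=cm; p=proj([560,20,40],K,Rm,t).astype(int); im=c[max(p[1]-75,0):p[1]+75,p[0]-100:p[0]+100,::-1]
    a.append(cv2.resize(im,(400,300),interpolation=3))
cv2.imwrite('pics/c.png',np.hstack(a))
fit('barb',(601,22),92,[cm],14)
E
```

```text
barb [597.3  22.1] area img/model 138 195
```

View pics/c.png

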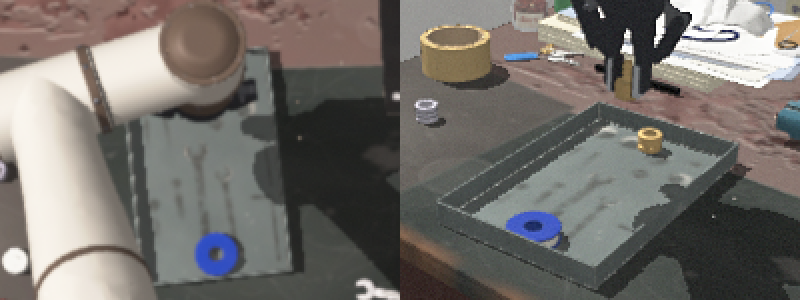

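The barb is held upright above the far half of the tray (scene crop about 625,75). I'll lower it.

Emit:
servo_tool(increments=[[0,0,0,0.05,0,0,0],[0,0,0,0.075,0,0,0],[0,0,0,0.086,0,0,0],[0,0,0,0.088,0,0,0],[0,0,0,0.088,0,0,0]])

```text
clock: 9.57
position: [602.1, 22.5, 7.2]
ee_rot: [0.998, 0.058, 0.001, -0.0]
contact_force: [0.0, 0.1, -0.8]
gripper_width: 23.0
grasp_force: 59.1
```

Emit:
servo_tool(increments=[[0.6,0,0,0,0,0,0],[0.6,0,0,0,0,0,0],[0.6,0,0,0,0,0,0],[0.6,0,0,-0.05,0,0,0],[0.6,0,0,-0.104,0,0,0],[0.6,0,0,-0.104,0,0,0]])

```text
clock: 10.32
position: [604.7, 22.8, 115.8]
ee_rot: [0.998, 0.059, 0.006, -0.001]
contact_force: [-0.2, -0.6, 0.7]
gripper_width: 51.2
grasp_force: 0.0
```

Emit:
servo_tool(increments=[[0.6,-0.026,-0.269,0,0,0,-90],[0.6,-0.026,-0.269,0,0,0,-90],[0.6,-0.026,-0.269,0,0,0,-90],[0.6,-0.026,-0.269,0,0,0,-90],[0.6,-0.026,-0.269,0,0,0,-90],[0.6,-0.026,-0.269,0.02,0,0,-90],[0.6,-0.026,-0.269,0.02,0,0,-90],[0.6,-0.026,-0.269,0.04,0,0,-90],[0.6,-0.026,-0.269,0.06,0,0,-90],[0.6,-0.026,-0.269,0.09,0,0,-90],[0.6,-0.026,-0.269,0.104,0,0,-90],[0.6,-0.026,-0.269,0.104,0,0,-90]])

```text
clock: 11.82
position: [543.6, 285.6, 5.0]
ee_rot: [0.665, 0.747, -0.001, -0.0]
contact_force: [0.2, 0.0, 1.1]
gripper_width: 51.2
grasp_force: 0.0
```

Emit:
servo_tool(increments=[[0,0,0,0,0,0,0],[0,0,0,0,0,0,0],[0,0,0,0,0,0,0],[0,0,0,0,0,0,0],[0,0,0,0,0,0,0]])

```text
clock: 12.45
position: [545.1, 286.9, 7.7]
ee_rot: [0.665, 0.747, 0.001, 0.0]
contact_force: [-0.1, -0.1, 6.6]
gripper_width: 22.7
grasp_force: 59.4
```

Emit:
servo_tool(increments=[[0.6,0,0,0,0,0,0],[0.6,0,0,0,0,0,0],[0.6,0,0,0,0,0,90],[0.6,0,0,0,0,0,90],[0.6,0,0,0,0,0,90],[0.6,0,0,0,0,0,90],[0.6,0,0,0,0,0,90],[0.6,0,0,0,0,0,90],[0.6,0,0,0,0,0,90],[0.6,0,0,0,0,0,90],[0.6,0,0,0,0,0,90],[0.6,0,0,0,0,0,90]])

```text
clock: 13.95
position: [544.0, 286.0, 5.9]
ee_rot: [0.998, 0.059, -0.0, 0.0]
contact_force: [-0.3, 0.1, -0.3]
gripper_width: 51.6
grasp_force: 0.0
```

Emit:
servo_tool(increments=[[0,0,0,0,0,0,0],[0,0,0,0,0,0,0],[0,0,0,0,0,0,0],[0,0,0,0,0,0,0],[0,0,0,0,0,0,0]])

```text
clock: 14.58
position: [544.4, 286.4, 6.4]
ee_rot: [0.998, 0.058, 0.0, -0.0]
contact_force: [-0.4, 0.2, 2.1]
gripper_width: 23.2
grasp_force: 59.0
```

Emit:
servo_tool(increments=[[0,0,0,-0.05,0,0,0],[0,0,0,-0.094,0,0,0],[0,0.026,0.269,-0.094,0,0,0],[0,0.026,0.269,-0.094,0,0,0],[0,0.026,0.269,-0.094,0,0,0],[0,0.026,0.269,-0.094,0,0,0],[0,0.026,0.269,-0.094,0,0,0],[0,0.026,0.269,-0.094,0,0,0],[0,0.026,0.269,-0.094,0,0,0],[0,0.026,0.269,-0.094,0,0,0],[0,0.026,0.269,-0.094,0,0,0]])

```text
clock: 15.95
position: [601.3, 23.2, 100.4]
ee_rot: [0.998, 0.059, 0.0, -0.0]
contact_force: [0.4, -0.7, -0.5]
gripper_width: 23.2
grasp_force: 59.0
```

```bash
python3 - <<'E'
from fit import *
cm=cam('scene');c,K,Rm,t=cm; p=proj([600,22,50],K,Rm,t).astype(int); im=c[max(p[1]-40,0):p[1]+40,p[0]-50:p[0]+50,::-1]
cv2.imwrite('pics/d.png',cv2.resize(im,(750,600),interpolation=3))
fit('barb',(601,22),2,[cm],14); print(proj([601.4,22.6,2],K,Rm,t)-p,proj([601.4,22.6,43],K,Rm,t)-p,proj([601.4,22.6,94],K,Rm,t)-p)
E
```

```text
barb [601.9  20.9] area img/model 145 178
[ 0.31948524 19.83234407] [0.96237824 3.50006205] [  1.80024851 -17.7854917 ]
```

View pics/d.png

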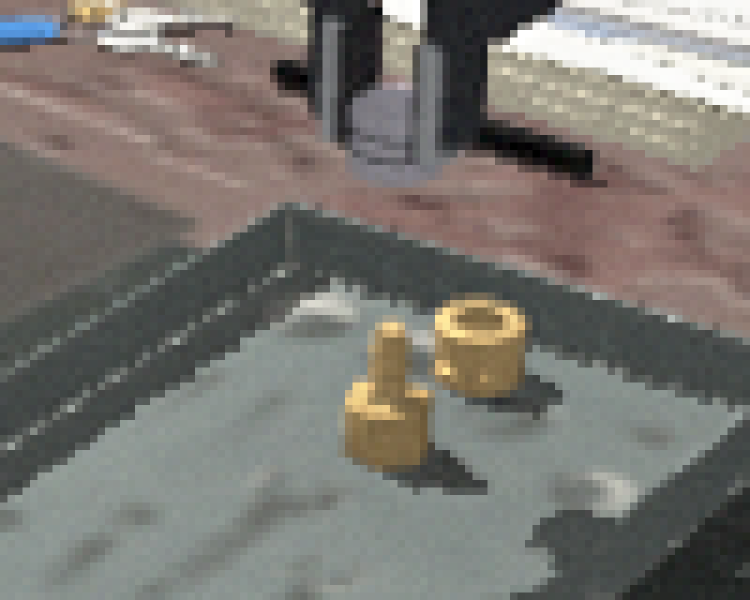

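The ferrule (bottom near 398,170) hangs directly above the barb stem tip (391,325), and both show the same small camera offset, so they are aligned. I'll lower it.

Emit:
servo_tool(increments=[[0,0,0,0.04,0,0,0],[0,0,0,0.05,0,0,0],[0,0,0,0.058,0,0,0],[0,0,0,0.066,0,0,0],[0,0,0,0.072,0,0,0],[0,0,0,0.073,0,0,0],[0,0,0,0.073,0,0,0]])

```text
clock: 16.88
position: [601.6, 22.1, 27.6]
ee_rot: [0.998, 0.058, 0.0, -0.0]
contact_force: [-0.7, 0.6, -0.2]
gripper_width: 23.2
grasp_force: 59.0
```

Emit:
servo_tool(increments=[[0.6,0,0,0,0,0,0],[0.6,0,0,0,0,0,0],[0.6,0,0,0,0,0,0],[0.6,0,0,-0.05,0,0,0],[0.6,0,0,-0.093,0,0,0],[0.6,0,0,-0.093,0,0,0],[0.6,0,0,-0.093,0,0,0]])

```text
clock: 17.75
position: [600.8, 22.1, 120.0]
ee_rot: [0.998, 0.058, -0.0, -0.0]
contact_force: [1.4, -0.5, 0.6]
gripper_width: 51.5
grasp_force: 0.0
```

```bash
python3 - <<'E'
from fit import *
cm=cam('scene');c,K,Rm,t=cm; p=proj([600,22,50],K,Rm,t).astype(int); im=c[max(p[1]-40,0):p[1]+40,p[0]-50:p[0]+50,::-1]
cv2.imwrite('pics/e.png',cv2.resize(im,(500,400),interpolation=3))
E
```

```text
(no output)
```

View pics/e.png

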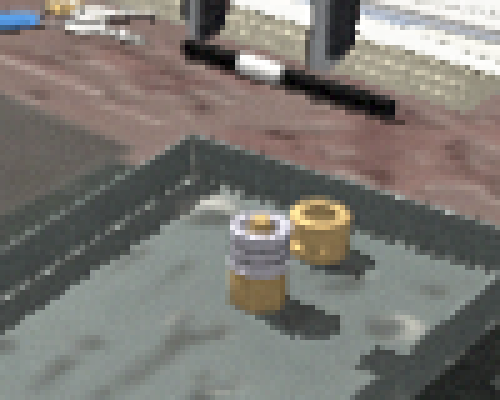

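The ferrule is seated on the barb's hexagon. Next is the union.

Emit:
servo_tool(increments=[[0.6,-0.094,0.26,0,0,0,90],[0.6,-0.094,0.26,0,0,0,90],[0.6,-0.094,0.26,0,0,0,90],[0.6,-0.094,0.26,0,0,0,90],[0.6,-0.094,0.26,0,0,0,90],[0.6,-0.094,0.26,0,0,0,90],[0.6,-0.094,0.26,0,0,0,90],[0.6,-0.094,0.26,0,0,0,90],[0.6,-0.094,0.26,0,0,0,90],[0.6,-0.094,0.26,0.045,0,0,90],[0.6,-0.094,0.26,0.045,0,0,90]])

```text
clock: 19.18
position: [534.7, -246.2, 70.9]
ee_rot: [0.747, -0.665, -0.005, 0.003]
contact_force: [0.6, 0.0, 1.0]
gripper_width: 51.4
grasp_force: 0.0
```

```bash
python3 - <<'E'
from fit import *
print(arm.read_state()['joints'].round(2))
cm=cam('scene');c,K,Rm,t=cm; p=proj([538,-248,50],K,Rm,t).astype(int); im=c[max(p[1]-60,0):p[1]+60,p[0]-75:p[0]+75,::-1]
cv2.imwrite('pics/f.png',cv2.resize(im,(600,480),interpolation=3))
E
```

```text
[-0.16  0.49 -0.27 -0.   -0.82  0.27]
```

View pics/f.png

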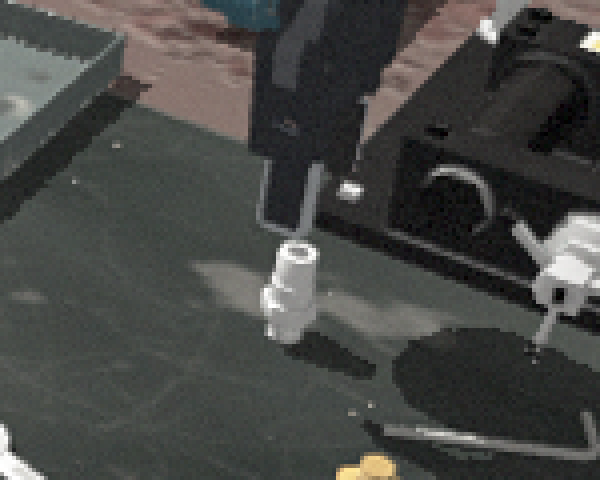

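The union (about 290,290) stands directly below the fingers, clear of the black box. I'll descend and centre it.

Emit:
servo_tool(increments=[[0.6,0,0,0.03,0,0,0],[0.6,0,0,0.06,0,0,0],[0.6,0,0,0.07,0,0,0],[0.6,0,0,0.07,0,0,0],[0,0,0,0.07,0,0,0],[0,0,0,0.07,0,0,0],[0,0,0,0.07,0,0,0],[0,0,0,0.07,0,0,0],[0,0,0,0.07,0,0,0]])

```text
clock: 20.35
position: [539.3, -247.3, 6.9]
ee_rot: [0.747, -0.664, 0.001, -0.001]
contact_force: [-0.3, 1.5, 6.2]
gripper_width: 19.7
grasp_force: 58.6
```

Emit:
servo_tool(increments=[[0.6,0,0,0,0,0,0],[0.6,0,0,0,0,0,0],[0.6,0,0,0,0,0,-90],[0.6,0,0,0,0,0,-90],[0.6,0,0,0,0,0,-90],[0.6,0,0,0,0,0,-90],[0.6,0,0,0,0,0,-90],[0.6,0,0,0,0,0,-90],[0.6,0,0,0,0,0,-90],[0.6,0,0,0,0,0,-90],[0.6,0,0,0,0,0,-90],[0.6,0,0,0,0,0,-90]])

```text
clock: 21.85
position: [538.1, -247.0, 5.0]
ee_rot: [0.998, 0.058, -0.0, -0.0]
contact_force: [0.3, -0.3, -0.8]
gripper_width: 51.2
grasp_force: 0.0
```

Emit:
servo_tool(increments=[[0,0,0,0,0,0,0],[0,0,0,0,0,0,0],[0,0,0,0,0,0,0],[0,0,0,0,0,0,0],[0,0,0,0,0,0,0]])

```text
clock: 22.48
position: [538.3, -247.1, 5.5]
ee_rot: [0.998, 0.058, 0.0, 0.0]
contact_force: [-1.0, -0.1, 3.2]
gripper_width: 20.8
grasp_force: 58.6
```

Emit:
servo_tool(increments=[[0,0,0,-0.05,0,0,0],[0,0,0,-0.095,0,0,0],[0,0.038,-0.2605,-0.095,0,0,0],[0,0.038,-0.2605,-0.095,0,0,0],[0,0.038,-0.2605,-0.095,0,0,0],[0,0.038,-0.2605,-0.095,0,0,0],[0,0.038,-0.2605,-0.095,0,0,0],[0,0.038,-0.2605,-0.095,0,0,0],[0,0.038,-0.2605,-0.095,0,0,0],[0,0.038,-0.2605,-0.095,0,0,0],[0,0.038,-0.2605,-0.095,0,0,0]])

```text
clock: 23.85
position: [545.7, 15.0, 100.3]
ee_rot: [0.998, 0.057, -0.0, 0.0]
contact_force: [0.0, -0.4, -1.2]
gripper_width: 20.7
grasp_force: 58.9
```

Emit:
servo_tool(increments=[[0,0,0,0.05,0,0,0],[0,0,0,0.08,0,0,0],[0,0,0,0.09,0,0,0],[0,0,0,0.0925,0,0,0],[0,0,0,0.0925,0,0,0],[0,0,0,0.0925,0,0,0]])

```text
clock: 24.6
position: [546.5, 16.3, 9.0]
ee_rot: [0.998, 0.058, 0.001, -0.0]
contact_force: [0.1, -0.4, -0.6]
gripper_width: 20.6
grasp_force: 58.9
```

```bash
python3 - <<'E'
from fit import *
cm=cam('scene');c,K,Rm,t=cm; p=proj([546,16,30],K,Rm,t).astype(int); im=c[max(p[1]-60,0):p[1]+60,p[0]-75:p[0]+75,::-1]
cv2.imwrite('pics/g.png',cv2.resize(im,(600,480),interpolation=3))
E
```

```text
(no output)
```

View pics/g.png

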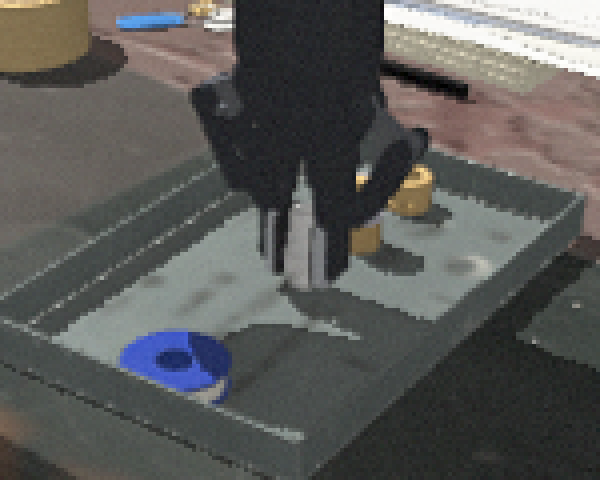

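The union is held upright just above the tray floor at the centre (about 305,270). I'll lower it another millimetre, release, and go on to the adaptor.

Emit:
servo_tool(increments=[[0,0,0,0.001,0,0,0],[0,0,0,0.001,0,0,0],[0.6,0,0,0.001,0,0,0],[0.6,0,0,0.001,0,0,0],[0.6,0,0,0.001,0,0,0],[0.6,0,0,-0.04,0,0,0],[0.6,0,0,-0.0925,0,0,0],[0.6,0,0,-0.0925,0,0,0],[0.6,0,0,-0.0925,0,0,0]])

```text
clock: 25.78
position: [545.2, 16.1, 100.1]
ee_rot: [0.998, 0.058, -0.0, -0.0]
contact_force: [-0.3, 0.8, 0.4]
gripper_width: 51.3
grasp_force: 0.0
```

Emit:
servo_tool(increments=[[0.6,-0.1435,0.3285,0,0,0,0],[0.6,-0.1435,0.3285,0,0,0,0],[0.6,-0.1435,0.3285,0,0,0,0],[0.6,-0.1435,0.3285,0,0,0,0],[0.6,-0.1435,0.3285,0,0,0,0],[0.6,-0.1435,0.3285,0,0,0,0],[0.6,-0.1435,0.3285,0,0,0,0],[0.6,-0.1435,0.3285,0,0,0,0],[0.6,-0.1435,0.3285,0.05,0,0,0],[0.6,-0.1435,0.3285,0.08,0,0,0],[0.6,-0.1435,0.3285,0.095,0,0,0],[0.6,-0.1435,0.3285,0.095,0,0,0]])

```text
clock: 27.28
position: [441.4, -326.0, 4.5]
ee_rot: [0.998, 0.059, -0.001, -0.0]
contact_force: [-0.4, 0.2, -0.6]
gripper_width: 50.6
grasp_force: 0.0
```

Emit:
servo_tool(increments=[[0,0,0,0,0,0,0],[0,0,0,0,0,0,0],[0,0,0,0,0,0,0],[0,0,0,0,0,0,0],[0,0,0,0,0,0,0]])

```text
clock: 27.9
position: [442.6, -327.2, 6.9]
ee_rot: [0.998, 0.058, 0.002, 0.001]
contact_force: [1.2, 1.7, 6.6]
gripper_width: 25.7
grasp_force: 58.9
```

Emit:
servo_tool(increments=[[0,0,0,-0.05,0,0,0],[0,0,0,-0.095,0,0,0],[0,0.087,-0.3285,-0.095,0,0,0],[0,0.087,-0.3285,-0.095,0,0,0],[0,0.087,-0.3285,-0.095,0,0,0],[0,0.087,-0.3285,-0.095,0,0,0],[0,0.087,-0.3285,-0.095,0,0,0],[0,0.087,-0.3285,-0.095,0,0,0],[0,0.087,-0.3285,-0.095,0,0,0],[0,0.087,-0.3285,-0.095,0,0,0],[0,0.087,-0.3285,-0.095,0,0,0]])

```text
clock: 29.28
position: [489.2, 8.4, 100.2]
ee_rot: [0.998, 0.057, -0.0, 0.0]
contact_force: [0.3, 0.0, 0.0]
gripper_width: 25.7
grasp_force: 59.4
```

```bash
python3 - <<'E'
from fit import *
cm=cam('scene');c,K,Rm,t=cm; p=proj([520,12,50],K,Rm,t).astype(int); im=c[max(p[1]-60,0):p[1]+60,p[0]-75:p[0]+75,::-1]
cv2.imwrite('pics/i.png',cv2.resize(im,(600,480),interpolation=3))
E
```

```text
(no output)
```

View pics/i.png

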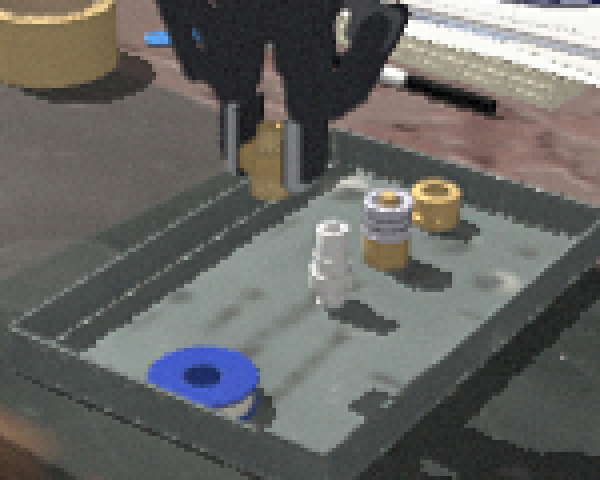

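The adaptor is held upright (about 270,160). The union (330,265) and the barb with its ferrule stand in the row. I'll lower the adaptor.

Emit:
servo_tool(increments=[[0,0,0,0.05,0,0,0],[0,0,0,0.08,0,0,0],[0,0,0,0.089,0,0,0],[0,0,0,0.091,0,0,0],[0,0,0,0.091,0,0,0],[0,0,0,0.091,0,0,0],[0.6,0,0,0.091,0,0,0],[0.6,0,0,0.091,0,0,0],[0.6,0,0,0.091,0,0,0],[0.6,0,0,0.04,0,0,0],[0.6,0,0,-0.01,0,0,0],[0.6,0,0,-0.01,0,0,0]])

```text
clock: 30.82
position: [492.4, 10.4, 114.3]
ee_rot: [0.998, 0.059, 0.005, -0.001]
contact_force: [-0.1, 0.7, -0.6]
gripper_width: 51.2
grasp_force: 0.0
```

Emit:
servo_tool(increments=[[0.7,-0.032,-0.254,0,0,0,-90],[0.7,-0.032,-0.254,0,0,0,-90],[0.7,-0.032,-0.254,0,0,0,-90],[0.7,-0.032,-0.254,0,0,0,-90],[0.7,-0.032,-0.254,0,0,0,-90],[0.7,-0.032,-0.254,0,0,0,-90],[0.7,-0.032,-0.254,0.02,0,0,-90],[0.7,-0.032,-0.254,0.04,0,0,-90],[0.7,-0.032,-0.254,0.06,0,0,-90],[0.7,-0.032,-0.254,0.09,0,0,-90],[0.7,-0.032,-0.254,0.102,0,0,-90],[0.7,-0.032,-0.254,0.102,0,0,-90]])

```text
clock: 32.33
position: [427.8, 257.5, 7.3]
ee_rot: [0.665, 0.747, -0.001, 0.0]
contact_force: [-0.3, 0.5, 1.7]
gripper_width: 59.8
grasp_force: 0.0
```

Emit:
servo_tool(increments=[[0,0,0,0,0,0,0],[0,0,0,0,0,0,0],[0,0,0,0,0,0,0],[0,0,0,0,0,0,0],[0,0,0,0,0,0,0]])

```text
clock: 32.95
position: [428.9, 258.7, 9.6]
ee_rot: [0.665, 0.747, 0.001, 0.0]
contact_force: [-1.2, 0.1, 6.1]
gripper_width: 27.8
grasp_force: 59.6
```

Emit:
servo_tool(increments=[[0.7,0,0,0,0,0,0],[0.7,0,0,0,0,0,0],[0.7,0,0,0,0,0,90],[0.7,0,0,0,0,0,90],[0.7,0,0,0,0,0,90],[0.7,0,0,0,0,0,90],[0.7,0,0,0,0,0,90],[0.7,0,0,0,0,0,90],[0.7,0,0,0,0,0,90],[0.7,0,0,0,0,0,90],[0.7,0,0,0,0,0,90],[0.7,0,0,0,0,0,90]])

```text
clock: 34.45
position: [428.2, 258.0, 8.1]
ee_rot: [0.998, 0.059, -0.0, 0.0]
contact_force: [-0.4, 0.4, 1.0]
gripper_width: 59.7
grasp_force: 0.0
```

Emit:
servo_tool(increments=[[0,0,0,0,0,0,0],[0,0,0,0,0,0,0],[0,0,0,0,0,0,0],[0,0,0,0,0,0,0],[0,0,0,0,0,0,0]])

```text
clock: 35.08
position: [428.5, 258.2, 8.6]
ee_rot: [0.998, 0.058, 0.0, -0.0]
contact_force: [0.6, -0.0, 5.5]
gripper_width: 27.7
grasp_force: 59.5
```

Emit:
servo_tool(increments=[[0,0,0,-0.05,0,0,0],[0,0,0,-0.092,0,0,0],[0,0.0885,0.254,-0.092,0,0,0],[0,0.0885,0.254,-0.092,0,0,0],[0,0.0885,0.254,-0.092,0,0,0],[0,0.0885,0.254,-0.092,0,0,0],[0,0.0885,0.254,-0.092,0,0,0],[0,0.0885,0.254,-0.092,0,0,0],[0,0.0885,0.254,-0.092,0,0,0],[0,0.0885,0.254,-0.092,0,0,0],[0,0.0885,0.254,-0.092,0,0,0],[0,0.0885,0.254,-0.092,0,0,0]])

```text
clock: 36.58
position: [545.6, 16.7, 100.4]
ee_rot: [0.998, 0.059, 0.0, -0.0]
contact_force: [-0.0, -0.2, -0.5]
gripper_width: 27.4
grasp_force: 59.3
```

```bash
python3 - <<'E'
from fit import *
cm=cam('scene');c,K,Rm,t=cm; p=proj([540,14,60],K,Rm,t).astype(int); im=c[max(p[1]-50,0):p[1]+50,p[0]-60:p[0]+65,::-1]
cv2.imwrite('pics/j.png',cv2.resize(im,(750,600),interpolation=3))
print(*[(proj([546.2,16.2,z],K,Rm,t)-p+[60,50])*6 for z in(2,47,92)])
E
```

```text
[365.6017167 440.3147744] [368.12391532 329.11095731] [370.7692999  212.47586716]
```

View pics/j.png

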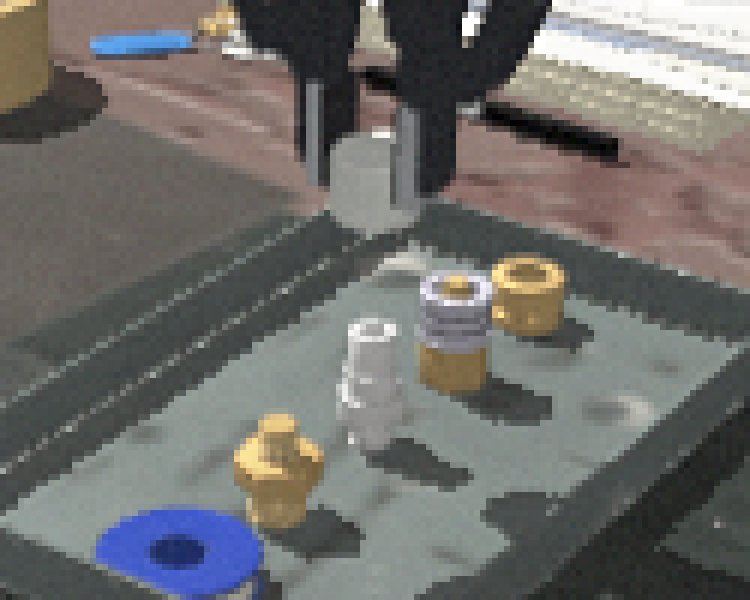

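The cap (centre near column 373) is directly above the union's top (373,330), and all the parts are standing in line. I'll lower the cap.

Emit:
servo_tool(increments=[[0,0,0,0.035,0,0,0],[0,0,0,0.042,0,0,0],[0,0,0,0.048,0,0,0],[0,0,0,0.054,0,0,0],[0,0,0,0.06,0,0,0],[0,0,0,0.0635,0,0,0],[0,0,0,0.0635,0,0,0]])

```text
clock: 37.5
position: [545.6, 16.1, 36.7]
ee_rot: [0.998, 0.058, -0.0, 0.0]
contact_force: [0.2, -0.2, 0.5]
gripper_width: 27.6
grasp_force: 59.3
```

Emit:
servo_tool(increments=[[0.7,0,0,0,0,0,0],[0.7,0,0,0,0,0,0],[0.7,0,0,0,0,0,0],[0.7,0,0,-0.05,0,0,0],[0.7,0,0,-0.1,0,0,0],[0.7,0,0,-0.1,0,0,0],[0.7,0,-0.3,-0.1,0,0,0],[0.7,0,-0.3,-0.1,0,0,0],[0.7,0,-0.3,-0.1,0,0,0],[0.7,0,-0.3,-0.1,0,0,0],[0.7,0,-0.3,-0.1,0,0,0],[0.7,0,-0.3,-0.1,0,0,0]])

```text
clock: 39.0
position: [509.9, 317.1, 135.6]
ee_rot: [0.998, 0.06, -0.0, 0.0]
contact_force: [-0.6, -0.4, -0.0]
gripper_width: 59.5
grasp_force: 0.0
```

```bash
python3 - <<'E'
from fit import *
import fit as F
F.VT=150
a=[]
ct,cs=cam('top'),cam('scene')
for cm,w in((ct,(50,40)),(cs,(50,40))):
    c,K,Rm,t=cm; p=proj([546,16,20],K,Rm,t).astype(int); im=c[p[1]-60:p[1]+60,p[0]-50:p[0]+50,::-1]
    a.append(cv2.resize(im,(400,480),interpolation=3))
cv2.imwrite('pics/k.png',np.hstack(a))
for o,g,z,w in [('adaptor',(490,10),2,12),('dust_cap',(546,16),27,10),('tape_roll',(434,3),2,24),('sleeve',(659,29),2,10),('ferrule',(602,22),20,10)]: fit(o,g,z,[ct],w)
E
```

```text
adaptor [489.3  10. ] area img/model 109 111
dust_cap [555.9  16.2] area img/model 72 138
tape_roll [433.8   3.4] area img/model 359.0 370
sleeve [659.2  29.7] area img/model 119.0 111
ferrule [605.2  23.1] area img/model 94.0 98
```

View pics/k.png

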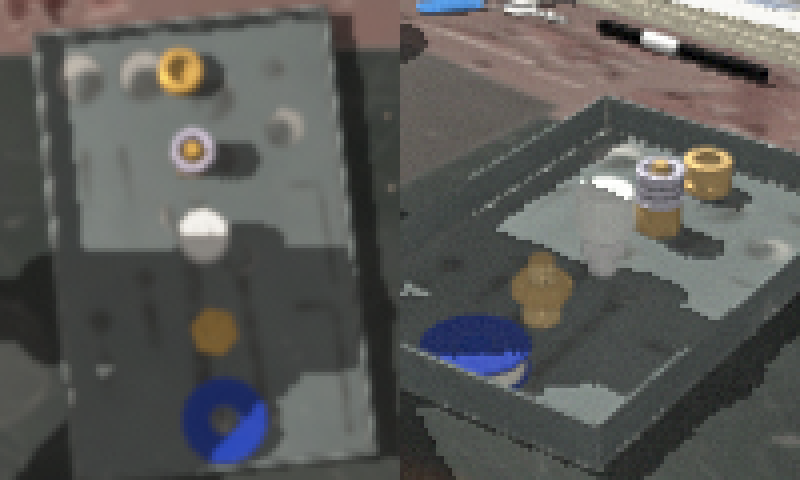

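The top view (left half) shows the row in order: tape, adaptor (215,330), capped union (203,235), barb with ferrule (193,150), sleeve. I'll check the cap's height by projection, with an enlarged crop.

```bash
python3 - <<'E'
from fit import *
c,K,Rm,t=cam('scene'); p=proj([546,16,20],K,Rm,t).astype(int)
for z in (2,27,53,73): print(z,(proj([546,16,z],K,Rm,t)-p+[50,60])*4+[400,0])
im=c[p[1]-25:p[1]+20,p[0]-25:p[0]+25,::-1]
cv2.imwrite('pics/l.png',cv2.resize(cv2.convertScaleAbs(im,alpha=1.6),(600,540),interpolation=3))
E
```

```text
2 [599.7886744  269.81461403]
27 [600.71398916 229.05233713]
53 [601.70240542 185.51029185]
73 [602.48151702 151.18860577]
```

View pics/l.png

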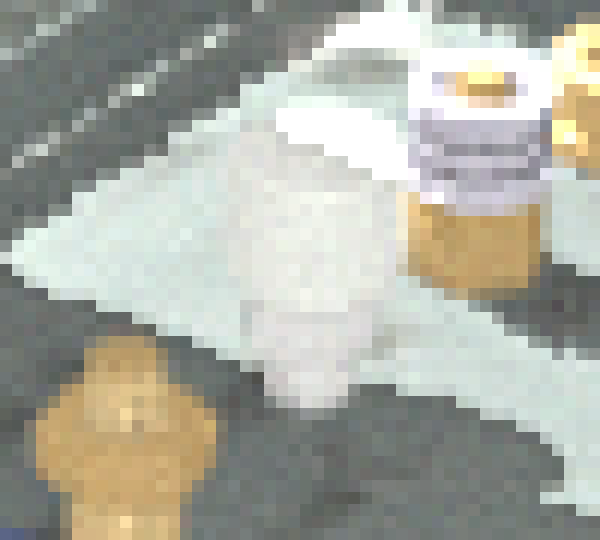

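The cap's top is at row 187, against a predicted 185.5 for seated. It covers the body down to the hexagon (lower rim about 310,300), so it is seated.

```bash
python3 -c "
from bench import arm
print(arm.job_done())"
```

```text
the job is handed in; nothing more can be done
None
```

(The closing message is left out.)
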